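# Feed one clay blank to the locked stop

### The arm

A 7-joint arm with a two-finger parallel gripper is mounted at the origin on the work surface. World frame = base frame: x ahead of the robot, y to its left, z up, the work surface at z = 0. Lengths are in m, angles in rad, forces in N, time in s.
With the tool pointing down it reaches from about 0.4 to 0.875 m from the base axis. Payload 19.3 kg.
Tool frame: the origin (TCP) lies between the finger pads; the fingertips stand 17 mm ahead of it and the grasp point (between the pads) lies 2 mm behind it; z points along the fingers, x is the direction in which the jaws open and shut, and the axes are right-handed (so a half turn about z gives the same grasp; the last joint's range is limited). The gripper opens to 85 mm and grips with 20 to 120 N. Pads are 22 mm wide; open, the fingers measure 114 mm over their backs; the gripper's body (76 mm by 85 mm) begins 54 mm behind the grasp point. The pads swing forward as they close: fully open they stand 13 mm farther back than shut.
Start: joints at [-1.289, 0.521, -0.036, 1.599, 0.021, 1.021, -0.113], TCP at [0.215, 0.587, 0.248] pointing down, gripper open.
Joint ranges: [-2.91, 2.91], [-0.3, 2.13], [-1.5, 1.42], [0.17, 2.43], [-1.26, 4.41], [0.16, 1.93], [-2.52, 2.52]. Speed limits (rad/s): [1.89, 1.89, 2.39, 2.39, 3.01, 3.01, 3.01].

### API

Orientations are given as [roll, pitch, yaw] about the fixed x, y, z axes, in that order (R = Rz(yaw) Ry(pitch) Rx(roll)).
In Python, from workcell import bot gives the robot as it stands. The module is installed in compiled form; this text tells all that it offers.
- The arm moves only by the tool arm_command, never from a script. Its argument "targets" is a list of rows, each a list of 6 numbers: the shift along the tool's x, y, z in mm, then the turn, a rotation vector about the tool's x, y, z in degrees. In form: [[x, y, z, wx, wy, wz], ...]. A call has 1 to 8 rows; each row shifts and turns the pose as measured when the row begins, along the tool's axes as they then stand; what a row does not reach is not made up. A row lasts 1/10 s, in which the tool goes at most 50 mm and 8.59 degrees, less where a joint would pass 70% of its speed; a pose out of reach is approached as far as the arm can. A call is refused whole if a number of a shift passes 50 or a number of a turn 8.59, either way. A call with a gripper value outside its range is refused whole. "grip" is the opening in per cent of the stroke, from 0 (shut) to 100 (fully open), set as the call begins (left out, the last holds). The fingers move at their own pace and stop on an object; "grip_force" is the grip in N (left out, the last holds). Time passes only in rows, so rows that do not move let the fingers close. It gives the time, the measured TCP pose, the force and the opening at its end, in the units of the state.
- bot.observe(): the state, without advancing time (a new reading comes with each control period).
- bot.grab_frame(name): name is "scene" or "top" or "wrist"; returns a dict with "color" (384x512x3 uint8, red, green, blue), "depth" (384x512 float32, m along the optical axis (not along the pixel's ray), 0 where there is no reading), "fov_y" (degrees; the focal length in pixels is half the picture's height over the tangent of half this angle, whatever the lens; pixels are square), "cx", "cy" (the principal point, pixels), "R" (3x3) and "t" (3): a world point X has camera coordinates R X + t; the wrist camera has in their place "hand_eye" (4x4, takes a point from camera to tool coordinates, whose origin is the TCP and whose axes are the tool frame's). Camera axes: x right, y down, z forward; pixel columns grow to the right and rows downward; lengths in m; the calibration is good to about 2 mm. The wrist camera is an equidistant fisheye: a pixel r from the principal point sees the ray r / f radians off the axis. A picture is of the moment at which its call begins: read the wrist's pose just before it.
- bot.job_done(): hands the job in, once; it reports no verdict.
The state is a dict: "clock": time; "qpos": joint angles; "qd": joint speeds; "joint_efforts": joint torques, N m; "position": TCP position; "tool_rot": TCP orientation; "force": force on the tool from outside, world axes, zero at the start; "moment": the same for the moment, N m; "grip_width": finger opening in m.
Only numpy, scipy, OpenCV 4.12 (cv2) and the standard library are available. Lean on these libraries where they do the work, as an engineer would, in place of code of your own. Each camera call takes 0.05 s, during which the arm holds its last target. There are 200 camera calls.

### The job

Lock the sliding stop where it stands by folding its cam lever right over until it lies flat, without shifting the stop along its rail. Then draw the bottom clay blank out of the magazine along the rail so that the four above drop down in its place, and bring it up squarely and gently until it bears against the stop; leave it lying there flat on the rail, the lever still locked. Do not drag out or lift out any other blank, and do not disturb the things standing around.

Things in the scene. Friction and masses are not known exactly. Their poses are not given: they have to be found in the camera images.
- feeder: Fixed feeder; origin on the table under the rail; x = feed direction, magazine to stop; z up. Rail 36 mm wide, x -140..200 mm, top at z = 30, no side walls (fingers can hang beside it). Magazine: plywood and steel chute round x = -100, 65 mm wide, to z = 140, five flat blanks on the rail. Front lips at x = -66, gate under them 25 mm high (z 30..55); side walls ahead of x = -104 also start at z = 55
- magazine_gate (a point): Middle of the gate sill, on the rail's top in the magazine's front plane; axes as the feeder. The chute rises 85 mm above the gate, so the bottom blank is pinched by its two sides with the hand leaning about 35 degrees away from the chute (towards feeder +x), fingertips pointing down and back under the lips, reaching some mm below the rail's top.
- blank0_mid (a point): Centre of the bottom blank: fired-clay block 60 mm along the feed (x), 50 mm wide (y), 20 mm thick (z), 90 to 140 g, overhanging the rail by 7 mm on each side. At the start it lies on the rail under the other four and pokes 6 to 14 mm out of the gate. Drawing it takes some 3 to 8 N; sliding it alone on the rail 1 to 4 N.
- blank1_mid (a point): Centre of blank number 2 from the bottom; the same size. At the start its centre is at feeder x = -100 mm, 30 mm above the rail; it drops 20 mm when the bottom blank is gone.
- blank2_mid (a point): Centre of blank number 3 from the bottom; the same size. At the start its centre is at feeder x = -100 mm, 50 mm above the rail; it drops 20 mm when the bottom blank is gone.
- blank3_mid (a point): Centre of blank number 4 from the bottom; the same size. At the start its centre is at feeder x = -100 mm, 70 mm above the rail; it drops 20 mm when the bottom blank is gone.
- blank4_mid (a point): Centre of blank number 5 from the bottom; the same size. At the start its centre is at feeder x = -100 mm, 90 mm above the rail; it drops 20 mm when the bottom blank is gone.
- stop_face (a point): Sliding stop: centre of its steel face (30 mm wide, 22 high), which looks at the magazine; 10 mm above the rail's top; axes as the feeder. A low bar joins it to a saddle 69 to 105 mm further along, 50 mm wide, up to z = 48 mm. A blank touching the face has its centre 30 mm before it. Unlocked, the stop slides at about 3.5 N; locked, it holds at least 20 N.
- stop (a joint): Position of the stop along the rail, m, 0 to 0.05; its face is at feeder x = 0.030 + this value.
- lever (a joint): Cam lever's angle, rad, about an axis along the rail. 0: open, standing up, leaning 10 degrees to the feeder's -y side. 1.75: locked, flat, pointing to the feeder's +y side, level with its pivot. Starts at 0 to 0.3. It takes some 3 to 6 N at the tip. Stays where it is left.
- lever_pivot (a point): Pivot of the cam lever, on the stop's saddle: 87 mm beyond the stop face along the feed, 39.5 mm above the table, over the rail's middle.
- lever_tip (a point): Centre of the black grip bar at the end of the cam lever: a roller 20 mm long along the rail and 14 mm in diameter, 60 mm from the pivot on an 8 mm rod.
- glaze_jar: Bystander: small jar, 44 mm across, 55 mm high; origin under its centre.
- spatula: Bystander: wooden-handled spatula lying on the table, beside the feeder on its +y side.
- mug: Bystander: white mug, 76 mm across, 85 mm high, behind the magazine; origin under its centre.
- rib: Bystander: flat wooden rib 90 x 50 x 6 mm, on the table beyond the rail end.

How it is judged:
On the way, in this order (a step that is already met when the one before it is completed fails the run):
1. the cam lever is folded flat (joint over 1.6 rad), locking the stop, while the bottom blank is still under the stack (value of joint lever above 1.6 rad and x of blank0_mid in the frame of feeder below -0.06 m), for 0.2 s.
2. the bottom blank is clear of the magazine, lying on the rail, and the other four have dropped by one blank's thickness (x of blank0_mid in the frame of feeder above -0.037 m and z of blank0_mid in the frame of feeder between 0.037 and 0.043 m and y of blank0_mid in the frame of feeder between -0.007 and 0.007 m and x of blank1_mid in the frame of feeder between -0.11 and -0.09 m and z of blank1_mid in the frame of feeder between 0.037 and 0.043 m and x of blank2_mid in the frame of feeder between -0.11 and -0.09 m and z of blank2_mid in the frame of feeder between 0.057 and 0.063 m and x of blank3_mid in the frame of feeder between -0.11 and -0.09 m and z of blank3_mid in the frame of feeder between 0.077 and 0.083 m and x of blank4_mid in the frame of feeder between -0.11 and -0.09 m and z of blank4_mid in the frame of feeder between 0.097 and 0.103 m), for 0.05 s.
3. the blank is pressed against the stop's face with more than 1 N (contact force between blank0 and stop above 1 N and value of joint lever above 1.6 rad), for 0.04 s.
At the end, for the whole second after the job is handed in: Lever over 1.6 rad, stop within 5 mm of its start; bottom blank flat on the rail (3 mm), within 7 mm of its centre line and 5 degrees of square, front within 3 mm of the stop face; the other four stacked in the magazine, each 20 mm lower (3 mm) and within 10 mm of its middle; all at rest (value of joint lever above 1.6 rad and z of blank0_mid in the frame of feeder between 0.037 and 0.043 m and y of blank0_mid in the frame of feeder between -0.007 and 0.007 m and x of blank0_mid in the frame of stop_face between -0.033 and -0.028 m and angle between the x axis of blank0_mid and the x axis of feeder, either way round below 0.09 rad and x of blank1_mid in the frame of feeder between -0.11 and -0.09 m and z of blank1_mid in the frame of feeder between 0.037 and 0.043 m and x of blank2_mid in the frame of feeder between -0.11 and -0.09 m and z of blank2_mid in the frame of feeder between 0.057 and 0.063 m and x of blank3_mid in the frame of feeder between -0.11 and -0.09 m and z of blank3_mid in the frame of feeder between 0.077 and 0.083 m and x of blank4_mid in the frame of feeder between -0.11 and -0.09 m and z of blank4_mid in the frame of feeder between 0.097 and 0.103 m and linear speed of each of blank0, blank1, blank2, blank3, blank4 below 0.01 m/s); the robot touches nothing.
It fails at once if the stop has been shifted more than 5 mm from where it stood (distance of stop_face from where it was at the start of the episode above 0.005 m).
It fails at once if the blank is rammed into the stop with more than 30 N (contact force between blank0 and stop above 30 N).
It fails at once if a second blank is dragged out through the gate (x of any of blank1_mid, blank2_mid, blank3_mid, blank4_mid in the frame of feeder above -0.08 m).
It fails at once if a blank is lifted out over the top of the magazine (z of any of blank0_mid, blank1_mid, blank2_mid, blank3_mid, blank4_mid in the frame of feeder above 0.14 m).
It fails at once if a bystander (jar, spatula, mug or rib) is shifted more than 30 mm (distance of any of glaze_jar, spatula, mug, rib from where it was at the start of the episode above 0.03 m).
It also fails if it takes over 51 s, if anything falls off the work surface, if the arm or the gripper's body presses on something with over 40 N, if the wrist force passes 120 N, or if a joint passes its speed limit or range.

## Working session

There is one attempt and no reset: what is moved stays moved. The work goes in short steps, Python scripts to look and compute and a tool call to move; the robot and the scene stay as the last step left them, time stands still between calls to the robot, and variables do not carry over. Pictures are saved under pics/ and viewed, about 8 in all and at most 12, crops included, and the job is handed in when it is done.

Besides the shell and the picture viewer there is one more tool, called after "Emit:" as name(argument=value, ...) on one line, values as JSON. arm_command: Moves the arm, as the interface text tells. Its arguments: {"type":"object","properties":{"targets":{"type":"array"},"grip":{"type":"number"},"grip_force":{"type":"number"}},"required":["targets"]}

```bash
mkdir -p pics; cat > h.py <<'E'
import numpy as np, cv2
from workcell import bot
from scipy.spatial.transform import Rotation as Ro
def grab(n):
    f=bot.grab_frame(n); return f
def foc(f): return f['color'].shape[0]/2/np.tan(np.radians(f['fov_y'])/2)
def cloud(f):
    d=f['depth'];F=foc(f);v,u=np.mgrid[:d.shape[0],:d.shape[1]]
    P=np.stack([(u-f['cx'])/F*d,(v-f['cy'])/F*d,d],-1)
    return (P-np.array(f['t']))@np.array(f['R'])  # R^T (P-t)
def proj(f,X):
    c=np.array(f['R'])@np.array(X)+f['t'];F=foc(f);return c[0]/c[2]*F+f['cx'],c[1]/c[2]*F+f['cy']
E
python3 - <<'E'
from h import *
import pickle
print(bot.observe())
for n in('scene','top'):
    f=grab(n); pickle.dump(f,open(n+'.pkl','wb')); cv2.imwrite(f'pics/{n}0.png',f['color'][:,:,::-1])
    print(n,f['fov_y'],f['R'],f['t'])
E
```

```text
{'clock': 0.0, 'qpos': array([-1.28918772,  0.52202599, -0.03631632,  1.59997836,  0.02120278,
        1.02108684, -0.1128173 ]), 'qd': array([ 0.0009077 ,  0.00197211, -0.00120194, -0.00018274, -0.00095282,
        0.00114138,  0.00146584]), 'joint_efforts': array([-1.74357087e-03, -9.27093029e+01,  1.97926417e+00, -3.69953585e+01,
        1.77952449e-02,  7.87282304e-03, -1.68457854e-05]), 'position': array([0.21530725, 0.58642148, 0.247729  ]), 'tool_rot': array([3.14150641e+00, 1.11013898e-03, 1.21895171e+00]), 'force': array([ 0.1716353 , -0.6207239 , -0.28924289]), 'moment': array([ 0.03211014, -0.05107397,  0.01964328]), 'grip_width': 0.0854220308217572}
scene 50.50939737153183 [[ 0.54070185  0.84118907 -0.00651544]
 [ 0.52008968 -0.34037222 -0.78336038]
 [-0.66117186  0.42017579 -0.62153364]] [-0.32845201 -0.24166008  1.29785651]
top 53.12451657423653 [[-0.00554224 -0.99997836  0.00354438]
 [-0.97603401  0.00463837 -0.2175686 ]
 [ 0.21754746 -0.00466525 -0.9760386 ]] [0.01497878 0.60385087 0.90271434]
```

View pics/scene0.png

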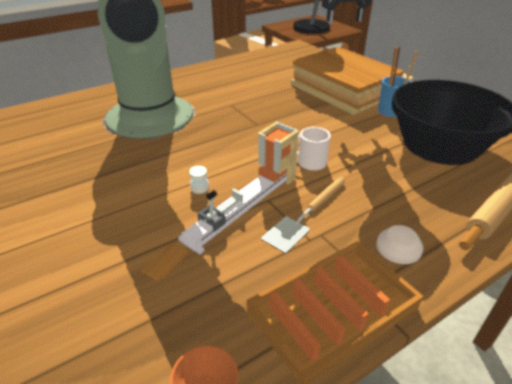

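View pics/top0.png

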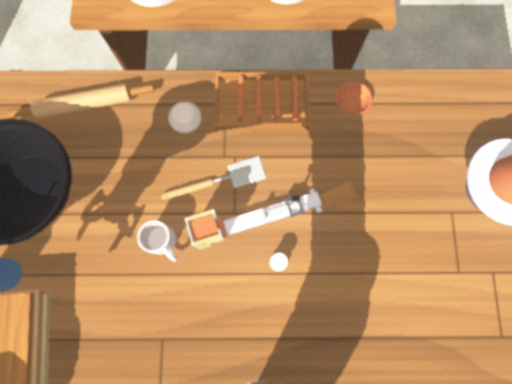

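The scene view shows the magazine at (278,155), the stop saddle and lever at (210,210), the jar at (199,180) and the mug at (314,148). In the top view the rail runs from the magazine (204,228) to the rail end (322,200). The spatula is on the far side, at (240,175).

```bash
python3 - <<'E'
from h import *
import pickle
f=pickle.load(open('top.pkl','rb'));g=pickle.load(open('scene.pkl','rb'))
P=cloud(f);Q=cloud(g)
for n,A,c in(('top',P,(slice(180,260),slice(180,345))),('scene',Q,(slice(120,252),slice(172,300)))):
    p=A[c].reshape(-1,3); p=p[p[:,2]>-.05]
    r=p[(p[:,2]>.022)&(p[:,2]<.036)]
    # rail direction by line fit
    for k in range(3):
        m=np.median(r[:,:2],0) if k==0 else m
        vx,vy,x0,y0=cv2.fitLine(r[:,:2].astype(np.float32),cv2.DIST_HUBER,0,.005,.01).ravel()
        d=np.array([vx,vy]); d*=np.sign(-d[1]); nn=np.array([-d[1],d[0]])
        e=(r[:,:2]-[x0,y0])@nn; r=r[abs(e)<.025]
    s=(r[:,:2]-[x0,y0])@d;e=(r[:,:2]-[x0,y0])@nn
    print(n,'yaw',np.degrees(np.arctan2(d[1],d[0])),'pt',x0,y0,'zmed',np.median(r[:,2]),'s',np.percentile(s,[0,1,50,99,100]),'e',np.percentile(e,[2,50,98]))
    t=p[(p[:,2]>.12)&(p[:,2]<.16)]
    if len(t): print('mag top rect',cv2.minAreaRect(t[:,:2].astype(np.float32)),np.median(t[:,2]),len(t))
    T=np.stack([(p[:,:2]-[x0,y0])@d,(p[:,:2]-[x0,y0])@nn,p[:,2]],1)
    k=abs(T[:,1])<.05
    for a in np.arange(-.2,.2,.01):
        q=T[k&(T[:,0]>=a)&(T[:,0]<a+.01)]
        q=q[q[:,2]>.02]
        if len(q): print('%.2f'%a,len(q),'z',np.round(np.percentile(q[:,2],[50,98]),3),'e',np.round(np.percentile(q[:,1],[3,97]),3))
E
```

```text
top yaw -73.30325 pt 0.54693586 -0.009435187 zmed 0.029505004361109866 s [-0.12047917 -0.10877502 -0.01175938  0.14424481  0.14611493] e [-0.01665559 -0.00038795  0.01967908]
mag top rect ((0.5030304193496704, 0.13816718757152557), (0.06555859744548798, 0.0683099627494812), 17.235464096069336) 0.1302182978770316 872
-0.19 134 z [0.131 0.142] e [-0.032  0.029]
-0.18 144 z [0.13  0.141] e [-0.032  0.03 ]
-0.17 149 z [0.129 0.142] e [-0.032  0.03 ]
-0.16 146 z [0.13  0.141] e [-0.032  0.031]
-0.15 142 z [0.129 0.141] e [-0.032  0.03 ]
-0.14 139 z [0.13  0.141] e [-0.032  0.031]
-0.13 175 z [0.129 0.141] e [-0.032  0.031]
-0.12 103 z [0.05  0.125] e [-0.028  0.023]
-0.11 53 z [0.029 0.033] e [-0.016  0.018]
-0.10 57 z [0.029 0.033] e [-0.017  0.018]
-0.09 58 z [0.03  0.033] e [-0.017  0.018]
-0.08 55 z [0.029 0.032] e [-0.017  0.018]
-0.07 55 z [0.029 0.032] e [-0.016  0.018]
-0.06 55 z [0.029 0.032] e [-0.016  0.018]
-0.05 56 z [0.03  0.032] e [-0.016  0.018]
-0.04 55 z [0.029 0.034] e [-0.016  0.018]
-0.03 54 z [0.03  0.034] e [-0.016  0.018]
-0.02 65 z [0.03  0.054] e [-0.016  0.018]

[... 1452 characters left out ...]
[-0.023  0.008]
-0.09 100 z [0.04  0.053] e [-0.024  0.009]
-0.08 60 z [0.031 0.041] e [-0.019  0.009]
-0.07 54 z [0.032 0.041] e [-0.024  0.01 ]
-0.06 59 z [0.031 0.041] e [-0.018  0.01 ]
-0.05 59 z [0.031 0.04 ] e [-0.024  0.01 ]
-0.04 35 z [0.037 0.042] e [-0.014  0.011]
-0.03 79 z [0.043 0.049] e [-0.023  0.019]
-0.02 122 z [0.042 0.105] e [-0.028  0.019]
-0.01 162 z [0.05  0.105] e [-0.029  0.019]
0.00 171 z [0.042 0.104] e [-0.025  0.019]
0.01 97 z [0.03  0.047] e [-0.029  0.013]
0.02 69 z [0.029 0.031] e [-0.021  0.013]
0.03 71 z [0.029 0.032] e [-0.02   0.014]
0.04 67 z [0.029 0.032] e [-0.02   0.014]
0.05 72 z [0.029 0.031] e [-0.019  0.015]
0.06 53 z [0.027 0.031] e [-0.02   0.015]
```

```bash
python3 - <<'E'
import cv2
a=cv2.imread('pics/scene0.png')[110:260,170:345];b=cv2.imread('pics/top0.png')[150:270,170:345]
A=cv2.resize(a,None,fx=4,fy=4,interpolation=cv2.INTER_CUBIC);cv2.imwrite('pics/c1.png',A[:600])
E
```

```text
(no output)
```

View pics/c1.png

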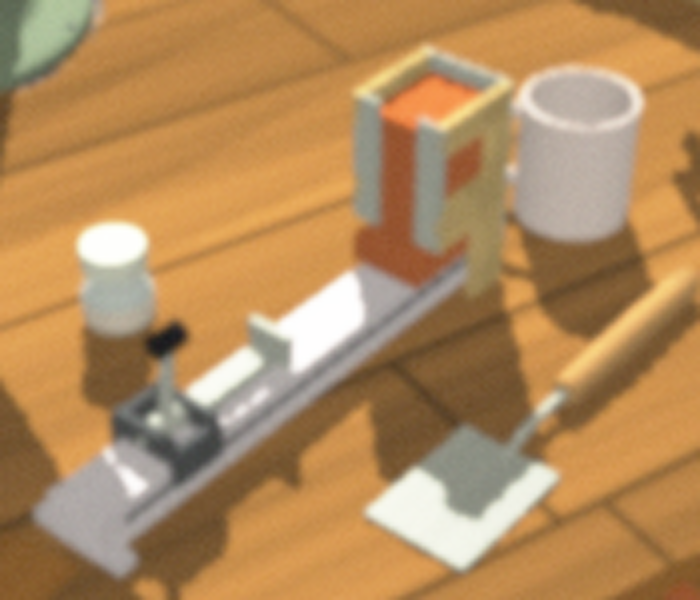

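The crop shows the lever upright with its black grip bar (crop 165,338) and the stop face (crop 270,335). The bottom blank pokes out of the gate towards the stop, and the jar stands on the −y side. Next I refine these in feeder coordinates.

```bash
cat >> h.py <<'E'
YAW=np.radians(-72.9); O=np.array([.5328,.0427,0])
RF=Ro.from_euler('z',YAW).as_matrix()
def tof(X): return (np.asarray(X)-O)@RF
def tow(p): return RF@np.asarray(p)+O
def pose():
    s=bot.observe(); return s['clock'],s['position'],Ro.from_euler('xyz',s['tool_rot']).as_matrix(),s
def goal(lean,flip=1):  # tool axes in world; x=flip*feeder y; lean deg towards +x of the hand
    a=np.radians(lean); z=np.array([-np.sin(a),0,-np.cos(a)]);x=np.array([0,flip,0.])
    return RF@np.stack([x,np.cross(z,x),z],1)
def delta(pf,lean,flip=1):
    c,p,R,s=pose(); G=goal(lean,flip)
    print('t %.2f'%c,'tcpF',np.round(tof(p)*1e3,1),'shift',np.round(R.T@(tow(pf)-p)*1e3,1),'rot',np.round(np.degrees(Ro.from_matrix(R.T@G).as_rotvec()),2),
      'forceF',np.round(RF.T@s['force'],1),'gw',round(s['grip_width']*1e3,1),'q',np.round(s['qpos'],2))
E
python3 - <<'E'
from h import *
import pickle
for n in('top','scene'):
    f=pickle.load(open(n+'.pkl','rb'));X=tof(cloud(f));c=f['color'].astype(int)
    def st(name,m): 
        q=X[m]*1e3; print(n,name,m.sum(),*[np.round(np.percentile(q[:,i],[2,50,98]),1) for i in range(3)])
    R=(abs(X[...,1])<.06)&(X[...,0]>-.16)&(X[...,0]<.23)
    dark=c.max(-1)<70
    st('tip',R&(X[...,2]>.085)&(X[...,0]>.09))
    st('rod',R&(X[...,2]>.06)&(X[...,2]<.085)&(X[...,0]>.09))
    st('face',R&(abs(X[...,0]-.04)<.02)&(X[...,2]>.046)&(X[...,2]<.06))
    st('saddle',R&(X[...,0]>.08)&(X[...,2]>.04)&(X[...,2]<.052))
    st('rail',R&(abs(X[...,0])<.025)&(X[...,2]>.027)&(X[...,2]<.033))
    st('blank0top',R&(X[...,0]>-.072)&(X[...,0]<-.03)&(X[...,2]>.045)&(X[...,2]<.055))
    st('blank0front',R&(X[...,0]>-.072)&(X[...,0]<-.03)&(X[...,2]>.034)&(X[...,2]<.047))
    st('jar',(X[...,2]>.045)&(X[...,2]<.065)&(X[...,1]<-.04)&(X[...,1]>-.15)&(X[...,0]>-.02)&(X[...,0]<.16))
    st('mug',(X[...,2]>.075)&(X[...,2]<.095)&(X[...,0]<-.14)&(X[...,0]>-.3)&(abs(X[...,1])<.1))
    st('stacktop',R&(abs(X[...,0]+.1)<.02)&(abs(X[...,1])<.015)&(X[...,2]>.1))
delta((.128,-.06,.16),0,1); delta((.128,-.06,.16),0,-1)
E
```

```text
top tip 52 [119.5 128.7 138.9] [ 0.3  5.8 13.5] [ 97.5 104.  108.4]
top rod 8 [126.1 128.1 130.9] [-0.7  1.   2.9] [62.6 72.5 82.3]
top face 29 [42.6 45.4 48.2] [-14.5   0.6  14.5] [50.8 52.4 54.2]
top saddle 175 [ 83.5 120.7 146.4] [-24.   -2.3  24.8] [40.4 44.5 49.7]
top rail 239 [-23.9   0.1  24. ] [-17.4  -0.9  17. ] [27.3 29.5 32.1]
top blank0top 94 [-69.7 -62.2 -56.7] [-24.1   0.2  22.5] [46.2 49.4 52.8]
top blank0front 13 [-63.6 -56.6 -42.4] [-24.9 -10.6  15. ] [35.  45.3 46.7]
top jar 211 [30.3 48.  66. ] [-140.9 -123.6 -105.9] [50.2 54.4 57.7]
top mug 214 [-261.2 -226.5 -188.5] [-14.3  23.   59.7] [75.4 83.4 87.5]
top stacktop 225 [-119.  -100.4  -81. ] [-14.3  -0.   14.1] [126.3 129.5 132.6]
scene tip 81 [120.5 132.6 141. ] [ 1.7  8.4 12.8] [ 86.2 102.1 106.5]
scene rod 35 [129.5 132.8 134.7] [-0.1  4.6  7.4] [60.5 72.5 84. ]
scene face 44 [43.5 48.  49.7] [-14.4   0.3  13.8] [46.5 51.4 54.1]
scene saddle 251 [ 93.1 132.  148.6] [-24.2   3.4  24.4] [40.2 44.2 49.8]
scene rail 211 [-23.6  -0.7  23.6] [-18.    0.7  16.6] [27.5 29.5 31.6]
scene blank0top 121 [-70.8 -62.8 -54.8] [-25.6  -1.4  23.4] [45.1 49.6 54.4]
scene blank0front 87 [-70.  -56.8 -54.4] [-25.4   3.   23.9] [34.6 40.2 46.4]
scene jar 178 [32.4 52.8 68.2] [-141.8 -120.1 -104.4] [45.3 54.1 56.3]
scene mug 243 [-261.3 -221.5 -187.1] [-12.7  23.9  59.5] [75.3 81.2 85.8]
scene stacktop 110 [-119.9 -101.9  -81.3] [-14.1  -0.5  14.1] [127.6 129.6 131.3]
t 0.10 tcpF [-613.1 -143.6  247.8] shift [-539.1  515.2   88.3] rot [3.000e-02 5.000e-02 5.274e+01] forceF [-0.  -0.7  0.8] gw 85.5 q [-1.29  0.52 -0.04  1.6   0.02  1.02 -0.11]
t 0.10 tcpF [-613.1 -143.6  247.8] shift [-539.1  515.2   88.3] rot [-6.0000e-02  3.0000e-02 -1.2726e+02] forceF [-0.  -0.7  0.8] gw 85.5 q [-1.29  0.52 -0.04  1.6   0.02  1.02 -0.11]
```

Emit:
arm_command(targets=[[0, 0, 0, 0, 0, 8.5], [0, 0, 0, 0, 0, 8.5], [0, 0, 0, 0, 0, 8.5], [0, 0, 0, 0, 0, 8.5], [0, 0, 0, 0, 0, 8.5], [0, 0, 0, 0, 0, 8.5], [0, 0, 0, 0, 0, 2], [7, 49, 0, 0, 0, 0]], grip=0, grip_force=40)

```text
clock: 0.9
position: [0.2319, 0.5431, 0.2444]
tool_rot: [3.138, 0.004, 0.28]
force: [2.0, -1.0, -1.0]
grip_width: 0.0
```

Emit:
arm_command(targets=[[7, 49, 0, 0, 0, 0], [7, 49, 0, 0, 0, 0], [7, 49, 0, 0, 0, 0], [7, 49, 0, 0, 0, 0], [7, 49, 0, 0, 0, 0], [7, 49, 0, 0, 0, 0], [7, 49, 0, 0, 0, 0], [7, 49, 0, 0, 0, 0]])

```text
clock: 1.7
position: [0.393, 0.1755, 0.2446]
tool_rot: [3.137, 0.005, 0.284]
force: [1.1, 0.7, 1.1]
grip_width: -0.0001
```

```bash
python3 -c "
from h import *
delta((.130,-.04,.16),0,1)"
```

```text
t 1.70 tcpF [-168.   -94.5  244.6] shift [ 59.3 296.7  85.8] rot [ 0.28  0.3  -0.83] forceF [-0.3  1.2  1.1] gw -0.1 q [-0.85  0.23  0.34  2.1  -0.1   0.84 -0.17]
```

Emit:
arm_command(targets=[[8, 48, 0, 0.3, 0.3, -0.8], [8, 48, 0, 0, 0, 0], [8, 48, 0, 0, 0, 0], [8, 48, 0, 0, 0, 0], [8, 48, 0, 0, 0, 0], [8, 40, 20, 0, 0, 0], [0, 0, 45, 0, 0, 0], [0, 0, 30, 0, 0, 0]])

```text
clock: 2.5
position: [0.5259, -0.0946, 0.1502]
tool_rot: [3.138, -0.008, 0.292]
force: [0.2, 0.4, 0.1]
grip_width: 0.0
```

```bash
python3 - <<'E'
from h import *
delta((.130,-.03,.112),0,1)
f=grab('wrist');print({k:f[k] for k in f if k not in('color','depth')});cv2.imwrite('pics/w1.png',f['color'][:,:,::-1])
E
```

```text
t 2.50 tcpF [129.2 -46.9 150.2] shift [16.6  0.6 38.3] rot [ 0.2  -0.48 -0.34] forceF [-0.3  0.3  0.1] gw 0.0 q [-0.21  0.54  0.38  1.95 -0.3   0.7   0.64]
{'fov_y': 65.70646984690485, 'cx': 251.95563107847943, 'cy': 191.51856389709286, 'hand_eye': array([[ 9.99999678e-01,  3.50449843e-04, -7.22483979e-04,
        -7.16797588e-04],
       [-1.47709361e-04,  9.64665765e-01,  2.63476642e-01,
        -6.58021111e-02],
       [ 7.89290908e-04, -2.63476450e-01,  9.64665505e-01,
        -1.24534076e-01],
       [ 0.00000000e+00,  0.00000000e+00,  0.00000000e+00,
         1.00000000e+00]])}
```

View pics/w1.png

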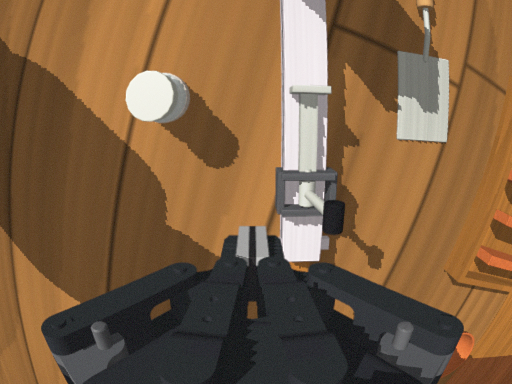

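The wrist view shows the closed fingertips at (253,240) and the black roller at (334,217). The roller is on the +y side and level with the fingers along the rail. I go down and push.

Emit:
arm_command(targets=[[0, 1, 20, 0.2, -0.5, -0.3], [10, 0, 18, 0, 0, 0], [12, 0, 0, 0, 0, 0], [12, 0, 0, 0, 0, 0], [6, 0, 0, 0, 0, 0], [6, 0, 0.5, 0, 0, 0], [6, 0, 1, 0, 0, 0], [6, 0, 1, 0, 0, 0]])

```text
clock: 3.35
position: [0.5825, -0.0774, 0.1085]
tool_rot: [-3.14, 0.008, 0.298]
force: [-2.2, -1.6, 0.5]
grip_width: 0.0001
```

```bash
python3 -c "
from h import *
delta((.130,.029,.104),0,1)"
```

```text
t 3.35 tcpF [129.5  12.2 108.5] shift [16.9  0.5  4.4] rot [-0.1   0.44 -0.04] forceF [ 0.9 -2.6  0.5] gw 0.1 q [-0.21  0.68  0.35  1.82 -0.33  0.71  0.62]
```

Contact shows 2.6 N against −y. I continue.

Emit:
arm_command(targets=[[6, 0, 1.5, 0, 0, 0], [6, 0, 2, 0, 0, 0], [6, 0, 2.5, 0, 0, 0], [0, 0, 0, 0, 0, 0]])

```text
clock: 3.75
position: [0.5998, -0.072, 0.1013]
tool_rot: [-3.139, 0.011, 0.298]
force: [-0.7, 0.0, 0.7]
grip_width: 0.0001
```

```bash
python3 - <<'E'
from h import *
delta((.130,.029,.104),0,1)
f=grab('wrist');cv2.imwrite('pics/w2.png',f['color'][:,:,::-1])
E
```

```text
t 3.75 tcpF [129.3  30.3 101.3] shift [-1.4  0.6 -2.7] rot [-0.15  0.64 -0.05] forceF [-0.2 -0.7  0.7] gw 0.1 q [-0.21  0.71  0.35  1.77 -0.34  0.73  0.61]
```

View pics/w2.png

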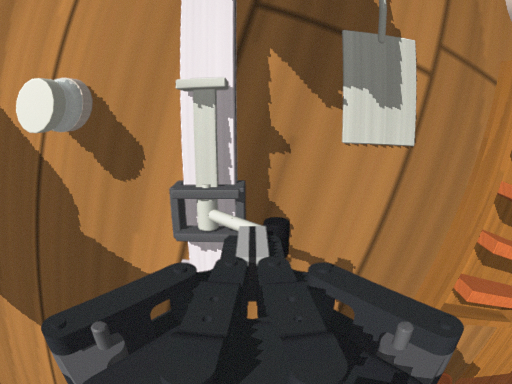

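The lever is about halfway over, with the roller at (277,235) just beyond the fingers. I move above it and press down.

Emit:
arm_command(targets=[[-3, 0, -15, 0, 0, 0], [0, 0, -10, 0, 0, 0], [14, 0, 0, 0, 0, 0], [13, 0, 0, 0, 0, 0], [0, 0, 10, 0, 0, 0], [0, 0, 10, 0, 0, 0], [1, 0, 10, 0, 0, 0], [1, 0, 8, 0, 0, 0]])

```text
clock: 4.6
position: [0.6277, -0.0647, 0.0949]
tool_rot: [3.142, -0.0, 0.297]
force: [12.3, 3.4, 18.4]
grip_width: 0.0001
```

```bash
python3 -c "
from h import *
delta((.130,.059,.064),0,1)"
```

```text
t 4.60 tcpF [130.5  59.1  94.9] shift [-0.1 -0.5 30.9] rot [ 0.   -0.02 -0.11] forceF [ 0.3 12.8 18.4] gw 0.1 q [-0.21  0.75  0.34  1.71 -0.35  0.74  0.6 ]
```

The fingers came down on the far side of the roller. I lift, shift back and press again.

Emit:
arm_command(targets=[[0, 0, -15, 0, 0, 0], [0, 0, -10, 0, 0, 0], [-7, 0, 0, 0, 0, 0], [-6, 0, 0, 0, 0, 0], [0, 0, 0, 0, 0, 0]])

```text
clock: 5.1
position: [0.6126, -0.0694, 0.1193]
tool_rot: [-3.141, 0.002, 0.296]
force: [0.1, -0.2, 0.7]
grip_width: 0.0001
```

```bash
python3 - <<'E'
from h import *
delta((.130,.045,.064),0,1)
f=grab('scene');X=tof(cloud(f))
m=(X[...,0]>.115)&(X[...,0]<.145)&(abs(X[...,1]-.04)<.04)&(X[...,2]>.055)&(f['color'].max(-1)<90)&(X[...,2]<.095)
q=X[m]*1e3;print(m.sum(),np.round(np.percentile(q,[2,50,98],0),1))
cv2.imwrite('pics/s2.png',cv2.resize(f['color'][150:260,160:290,::-1],None,fx=5,fy=5))
E
```

```text
t 5.10 tcpF [130.6  43.3 119.3] shift [ 1.8 -0.6 55.3] rot [-0.02  0.12 -0.16] forceF [ 0.2 -0.   0.7] gw 0.1 q [-0.22  0.7   0.36  1.74 -0.33  0.77  0.6 ]
45 [[122.7  40.8  73.3]
 [134.1  47.5  82.5]
 [139.9  50.5  86.7]]
```

View pics/s2.png

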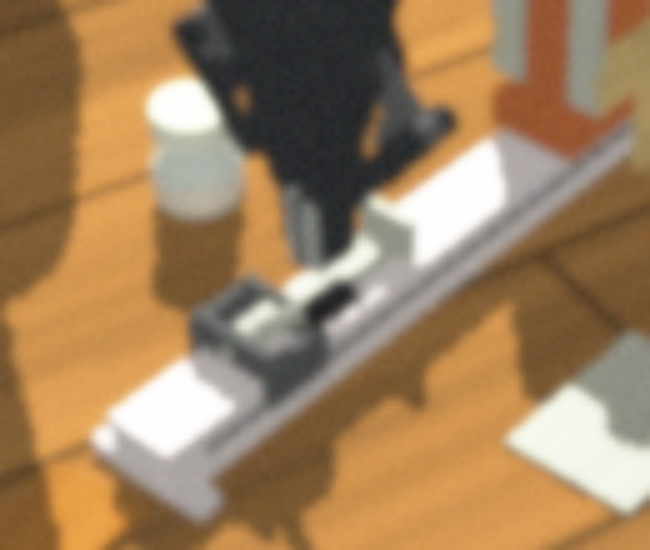

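The lever leans about 45°, with the roller right under the fingertips. I press down.

Emit:
arm_command(targets=[[0, 0, 8, 0, 0, 0], [0, 0, 8, 0, 0, 0], [1, 0, 6, 0, 0, 0], [1, 0, 6, 0, 0, 0], [1, 0, 6, 0, 0, 0], [1, 0, 6, 0, 0, 0]])

```text
clock: 5.75
position: [0.627, -0.0651, 0.0801]
tool_rot: [3.138, -0.019, 0.299]
force: [2.9, 1.6, 6.8]
grip_width: 0.0001
```

```bash
python3 -c "
from h import *
delta((.130,.052,.064),0,1)"
```

```text
t 5.75 tcpF [130.7  58.4  80.1] shift [-6.6 -0.8 15.9] rot [ 0.21 -1.06  0.  ] forceF [-0.6  3.2  6.8] gw 0.1 q [-0.2   0.76  0.33  1.73 -0.36  0.69  0.61]
```

Emit:
arm_command(targets=[[-3, 0, 5, 0.2, -1, 0], [-1, 0, 5, 0, 0, 0], [-1, 0, 5, 0, 0, 0], [0, 0, 5, 0, 0, 0], [0, 0, 3, 0, 0, 0]])

```text
clock: 6.25
position: [0.6278, -0.0655, 0.0605]
tool_rot: [3.141, -0.011, 0.3]
force: [-36.1, 6.3, 95.8]
grip_width: -0.0005
```

```bash
python3 -c "
from h import *
delta((.130,.052,.064),0,1)"
```

```text
t 6.25 tcpF [131.3  59.   60.5] shift [-7.  -1.3 -3.6] rot [ 0.04 -0.63  0.07] forceF [-16.7 -32.7  95.8] gw -0.5 q [-0.19  0.8   0.31  1.73 -0.37  0.67  0.62]
```

The force has risen sharply at the flat end stop, so I lift off and check.

Emit:
arm_command(targets=[[0, 0, -8, 0, 0, 0], [0, 0, -15, 0, 0, 0], [0, 0, -30, 0, 0, 0], [0, 0, -40, 0, 0, 0], [-20, -40, -20, 0, 0, 0], [-30, -35, 0, 0, 0, 0], [0, 0, 0, 0, 0, 0]], grip=90)

```text
clock: 6.95
position: [0.554, -0.008, 0.1752]
tool_rot: [-3.141, -0.008, 0.298]
force: [1.3, 0.4, -0.8]
grip_width: 0.0768
```

```bash
python3 - <<'E'
from h import *
delta((-.06,0,.15),35,1)
for n in('top','scene'):
    f=grab(n);X=tof(cloud(f))
    def st(name,m): 
        q=X[m]*1e3; print(n,name,m.sum(),*[np.round(np.percentile(q[:,i],[2,50,98]),1) for i in range(3)])
    R=(abs(X[...,1])<.06)&(X[...,0]>-.16)&(X[...,0]<.23)
    st('roller',(X[...,0]>.1)&(X[...,0]<.16)&(X[...,1]>.045)&(X[...,1]<.08)&(X[...,2]>.025)&(X[...,2]<.09))
    st('face',R&(abs(X[...,0]-.04)<.02)&(X[...,2]>.046)&(X[...,2]<.06))
    st('saddle',R&(X[...,0]>.08)&(X[...,2]>.04)&(X[...,2]<.052))
    st('blank0front',R&(X[...,0]>-.064)&(X[...,0]<-.03)&(X[...,2]>.034)&(X[...,2]<.055))
    print(f['color'].shape)
E
```

```text
t 6.95 tcpF [ 54.6   5.4 175.2] shift [  -5.7 -114.6   25.2] rot [34.96 -0.48  0.09] forceF [-0.   1.4 -0.8] gw 76.8 q [-0.38  0.53  0.4   1.88 -0.29  0.78  0.48]Traceback (most recent call last):
  File "<stdin>", line 8, in <module>
  File "<stdin>", line 6, in st
    return _quantile_unchecked(
        a, q, axis, out, overwrite_input, method, keepdims, weights)
    return _ureduce(a,
                    func=_quantile_ureduce_func,
    ...<5 lines>...
                    overwrite_input=overwrite_input,
                    method=method)
    r = func(a, **kwargs)
    result = _quantile(arr,
                       quantiles=q,
    ...<2 lines>...
                       out=out,
                       weights=wgt)
    slices_having_nans = np.isnan(arr[-1, ...])
                                  ~~~^^^^^^^^^
IndexError: index -1 is out of bounds for axis 0 with size 0
```

```bash
python3 - <<'E'
from h import *
f=grab('scene');X=tof(cloud(f))
def st(name,m):
    q=X[m]*1e3; print(name,m.sum(),np.round(np.percentile(q,[2,50,98],0),1).tolist() if len(q) else '')
R=(abs(X[...,1])<.06)&(X[...,0]>-.16)&(X[...,0]<.23)
st('roller',(X[...,0]>.1)&(X[...,0]<.16)&(X[...,1]>.045)&(X[...,1]<.08)&(X[...,2]>.025)&(X[...,2]<.09))
st('face',R&(abs(X[...,0]-.04)<.02)&(X[...,2]>.046)&(X[...,2]<.06))
st('saddle',R&(X[...,0]>.08)&(X[...,2]>.04)&(X[...,2]<.052))
st('high',R&(X[...,0]>.11)&(X[...,2]>.052)&(X[...,2]<.11))
st('blank0front',R&(X[...,0]>-.064)&(X[...,0]<-.03)&(X[...,2]>.034)&(X[...,2]<.055))
f=grab('wrist');cv2.imwrite('pics/w3.png',f['color'][:,:,::-1])
E
```

```text
roller 85 [[120.5, 46.2, 34.4], [131.7, 60.6, 42.5], [140.7, 65.9, 47.2]]
face 42 [[42.4, -14.7, 46.9], [48.1, 1.0, 51.1], [49.8, 13.7, 54.0]]
saddle 334 [[87.0, -23.4, 40.1], [130.5, 5.1, 43.8], [148.8, 57.8, 48.7]]
high 0 
blank0front 134 [[-63.5, -24.9, 34.6], [-57.1, -0.6, 45.3], [-54.2, 23.3, 50.5]]
```

View pics/w3.png

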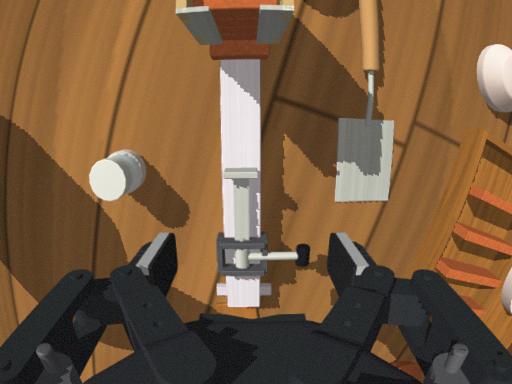

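The lever lies flat: in the wrist view the roller is at (303,255), measured at y = 60 mm with its top at about z = 46 mm. The stop has not moved. The blank's front edge is at about x = −56. Now I lean the hand.

Emit:
arm_command(targets=[[0, -20, 0, 8, 0, 0], [0, -20, 0, 8, 0, 0], [0, -10, 0, 8, 0, 0], [0, 0, 0, 8, 0, 0], [-5, 0, 0, 3, -0.5, 0], [0, 0, 0, 0, 0, 0]], grip=82)

```text
clock: 7.7
position: [0.5433, 0.0341, 0.1788]
tool_rot: [-2.508, -0.008, 0.298]
force: [-0.1, 0.7, 0.8]
grip_width: 0.0702
```

```bash
python3 -c "
from h import *
delta((-.03,0,.05),35,1)"
```

```text
t 7.70 tcpF [ 11.3   7.5 178.8] shift [ -8.5  42.9 128.2] rot [-1.29 -0.37  0.26] forceF [-0.7  0.1  0.8] gw 70.2 q [ 0.06  0.66  0.11  1.74 -0.7   1.16  0.89]
```

Emit:
arm_command(targets=[[-4, 15, 43, -1.2, -0.4, 0.3], [-4, 15, 43, 0, 0, 0], [0, 10, 35, 0, 0, 0], [0, 0, 0, 0, 0, 0]])

```text
clock: 8.1
position: [0.5281, 0.0657, 0.0522]
tool_rot: [-2.54, -0.002, 0.295]
force: [-0.3, 0.5, 0.3]
grip_width: 0.0702
```

```bash
python3 - <<'E'
from h import *
delta((-.063,0,.035),35,1)
f=grab('wrist');cv2.imwrite('pics/w4.png',f['color'][:,:,::-1])
E
```

```text
t 8.10 tcpF [-23.4   2.2  52.2] shift [ -2.4 -22.9  36.6] rot [ 0.55 -0.22 -0.11] forceF [-0.5 -0.1  0.3] gw 70.2 q [ 0.04  0.82  0.05  1.83 -0.79  0.9   1.01]
```

View pics/w4.png

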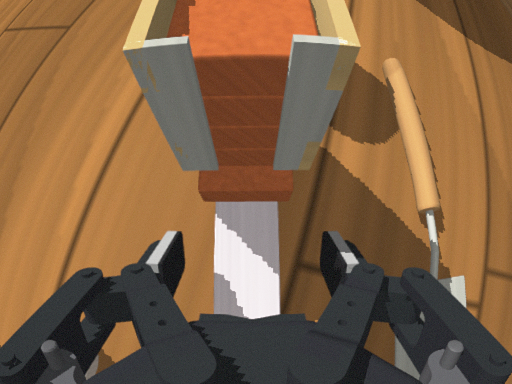

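The wrist view shows the open fingers at (170,250) and (340,250), either side of the rail. The bottom blank's front edge runs from (198,195) to (292,195), slightly left of centre. I go down and slide in.

Emit:
arm_command(targets=[[-2, 5, 16, 0.5, 0, 0], [-1, -10, 7, 0, 0, 0], [0, -9, 6.5, 0, 0, 0], [0, 0, 0, 0, 0, 0]])

```text
clock: 8.55
position: [0.5214, 0.0911, 0.0423]
tool_rot: [-2.537, -0.011, 0.293]
force: [-0.1, -0.5, 0.1]
grip_width: 0.0695
```

```bash
python3 - <<'E'
from h import *
delta((-.063,-.001,.035),35,1)
E
```

```text
t 8.55 tcpF [-49.6   3.4  42.3] shift [-4.5 -6.9 13.5] rot [ 0.37 -0.68  0.09] forceF [ 0.5 -0.3  0.1] gw 69.5 q [ 0.02  0.83  0.02  1.87 -0.83  0.85  1.02]
```

Emit:
arm_command(targets=[[-3, 0, 8, 0.3, -0.6, 0], [-2, -6, 5, 0, 0, 0], [0, 0, 0, 0, 0, 0]])

```text
clock: 8.85
position: [0.5134, 0.1024, 0.0361]
tool_rot: [-2.533, -0.004, 0.3]
force: [0.4, 0.4, -0.4]
grip_width: 0.0701
```

```bash
python3 - <<'E'
from h import *
delta((-.063,-.001,.035),35,1)
f=grab('wrist');cv2.imwrite('pics/w5.png',f['color'][:,:,::-1])
E
```

```text
t 8.85 tcpF [-62.7  -1.   36.1] shift [-0.   0.4  1.1] rot [ 0.12 -0.14  0.2 ] forceF [-0.2  0.5 -0.4] gw 70.1 q [ 0.01  0.84  0.01  1.88 -0.84  0.83  1.02]
```

View pics/w5.png

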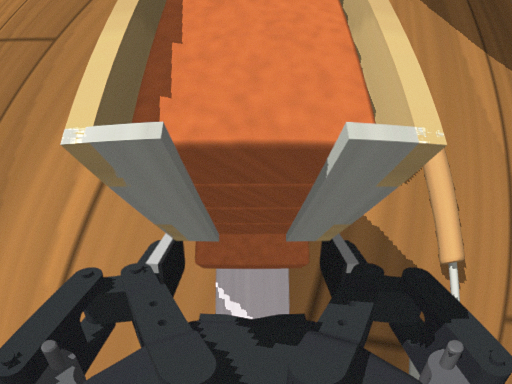

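The fingers straddle the blank (edges at columns 195 and 309, fingers centred at about 252), with their tips under the lips. I close gently.

Emit:
arm_command(targets=[[0, 0, 0, 0, 0, 0], [0, 0, 0, 0, 0, 0], [0, 0, 0, 0, 0, 0], [0, 0, 0, 0, 0, 0], [0, 0, 0, 0, 0, 0]], grip=40, grip_force=30)

```text
clock: 9.4
position: [0.5138, 0.1013, 0.0363]
tool_rot: [-2.533, -0.004, 0.299]
force: [-0.6, 1.2, 0.5]
grip_width: 0.0492
```

```bash
python3 - <<'E'
from h import *
delta((-.033,-.001,.036),35,1)
E
```

```text
t 9.40 tcpF [-61.6  -0.9  36.3] shift [ -0.1  23.6 -16.1] rot [ 0.12 -0.16  0.13] forceF [-1.3 -0.2  0.5] gw 49.2 q [ 0.01  0.84  0.01  1.88 -0.84  0.83  1.02]
```

Emit:
arm_command(targets=[[0, 3.3, -2.3, 0, 0, 0], [0, 4.9, -3.4, 0, 0, 0], [0, 4.9, -3.4, 0, 0, 0], [0, 4.9, -3.4, 0, 0, 0]])

```text
clock: 9.8
position: [0.519, 0.0821, 0.0363]
tool_rot: [-2.528, -0.002, 0.302]
force: [-2.6, 8.8, -2.0]
grip_width: 0.0493
```

```bash
python3 - <<'E'
from h import *
delta((-.033,-.001,.0363),35,1)
E
```

```text
t 9.80 tcpF [-41.7  -1.6  36.3] shift [ 0.6  7.1 -5. ] rot [-0.13  0.04  0.24] forceF [-9.2  0.1 -2. ] gw 49.3 q [ 0.04  0.85  0.02  1.86 -0.81  0.87  1.03]
```

Emit:
arm_command(targets=[[0.3, 4.9, -3.4, 0, 0, 0], [0.3, 4.9, -3.4, 0, 0, 0], [0, 4.9, -3.4, 0, 0, 0], [0, 4.9, -3.4, 0, 0, 0], [0, 4.9, -3.4, 0, 0, 0], [0, 4.9, -3.4, 0, 0, 0]])

```text
clock: 10.4
position: [0.5288, 0.0501, 0.0363]
tool_rot: [-2.521, 0.0, 0.307]
force: [-0.0, 1.2, 1.8]
grip_width: 0.0494
```

```bash
python3 - <<'E'
from h import *
delta((.0,-.001,.0363),35,1)
f=grab('wrist');cv2.imwrite('pics/w6.png',f['color'][:,:,::-1])
E
```

```text
t 10.40 tcpF [-8.2 -1.6 36.3] shift [ 0.6  6.7 -4.8] rot [-0.58  0.32  0.41] forceF [-1.2  0.3  1.8] gw 49.4 q [ 0.08  0.87  0.05  1.81 -0.78  0.92  1.04]
```

View pics/w6.png

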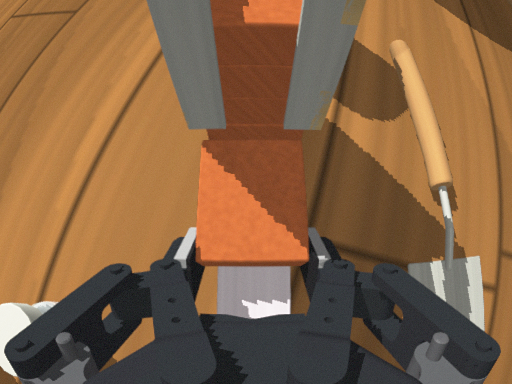

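The blank is clear of the gate (rear edge at (253,140), front edge at row 262) and the stack has dropped. I draw it a little further, release, and stand the hand upright so the gripper body clears the stop before I regrip.

Emit:
arm_command(targets=[[0.3, 4.9, -3.4, 0, 0, 0], [0.3, 4.9, -3.4, 0, 0, 0], [0, 4.9, -3.4, 0, 0, 0], [0, 4.1, -2.9, 0, 0, 0], [0, 0, 0, 0, 0, 0]])

```text
clock: 10.95
position: [0.5378, 0.0245, 0.0362]
tool_rot: [-2.522, -0.0, 0.305]
force: [-1.4, -0.1, 5.3]
grip_width: 0.0493
```

Emit:
arm_command(targets=[[0, 0, 0, 0, 0, 0], [0, 0, 0, 0, 0, 0], [0, 0, 0, 0, 0, 0], [0, 0, 0, 0, 0, 0]], grip=80)

```text
clock: 11.35
position: [0.5378, 0.0237, 0.0356]
tool_rot: [-2.524, -0.0, 0.305]
force: [-1.3, -0.4, -0.1]
grip_width: 0.0683
```

```bash
python3 - <<'E'
from h import *
delta((.005,-.001,.04),0,1)
f=grab('scene');X=tof(cloud(f));c=f['color'].astype(int)
def st(name,m):
    q=X[m]*1e3; print(name,m.sum(),np.round(np.percentile(q,[2,50,98],0),1).tolist() if len(q) else '')
red=(c[...,0]>c[...,2]*2)
R=(abs(X[...,1])<.045)
st('blank top',R&(X[...,0]>-.06)&(X[...,0]<.06)&(X[...,2]>.046)&(X[...,2]<.056)&red)
st('stacktop',R&(abs(X[...,0]+.1)<.02)&(abs(X[...,1])<.015)&(X[...,2]>.09))
E
```

```text
t 11.35 tcpF [19.6 -0.8 35.6] shift [ -0.1 -14.4   4.9] rot [-35.39   0.11   0.35] forceF [-0.  -1.3 -0.1] gw 68.3 q [ 0.1   0.88  0.06  1.77 -0.76  0.96  1.05]
blank top 177 [[-33.7, -25.2, 46.8], [-18.3, 0.4, 49.5], [-2.7, 23.6, 51.2]]
stacktop 26 [[-118.7, -14.8, 108.2], [-91.6, -8.8, 109.7], [-81.2, -2.4, 111.5]]
```

Emit:
arm_command(targets=[[0, 0, 0, -8, 0, 0.3], [0, 0, 0, -8, 0, 0], [0, 0, 0, -8, 0, 0], [0, 0, 0, -8, 0, 0], [0, 0, 0, -3.4, 0, 0], [0, 0, 0, 0, 0, 0]])

```text
clock: 12.0
position: [0.5387, 0.0222, 0.0356]
tool_rot: [3.136, -0.001, 0.297]
force: [-0.4, 0.5, -0.1]
grip_width: 0.0683
```

```bash
python3 - <<'E'
from h import *
delta((.003,-.001,.042),0,1)
E
```

```text
t 12.00 tcpF [21.3 -0.4 35.6] shift [ -0.7 -18.3  -6.5] rot [ 0.33 -0.05 -0.1 ] forceF [-0.6 -0.2 -0.1] gw 68.3 q [-0.43  0.76  0.39  1.98 -0.56  0.51  0.66]
```

Emit:
arm_command(targets=[[-0.6, -10, -3, 0.3, 0, -0.1], [0, -8, 0, 0, 0, 0], [0, 0, 0, 0, 0, 0]])

```text
clock: 12.3
position: [0.5324, 0.04, 0.0387]
tool_rot: [-3.137, -0.0, 0.297]
force: [0.3, 0.1, -0.9]
grip_width: 0.0683
```

Emit:
arm_command(targets=[[0, 0, 0, 0, 0, 0], [0, 0, 0, 0, 0, 0], [0, 0, 0, 0, 0, 0], [0, 0, 0, 0, 0, 0], [0, 0, 0, 0, 0, 0]], grip=40, grip_force=20)

```text
clock: 12.8
position: [0.5328, 0.0379, 0.0388]
tool_rot: [-3.135, -0.001, 0.293]
force: [-0.2, 2.6, 2.8]
grip_width: 0.0497
```

```bash
python3 - <<'E'
from h import *
delta((.019,-.001,.0388),0,1)
f=grab('wrist');cv2.imwrite('pics/w7.png',f['color'][:,:,::-1])
E
```

```text
t 12.80 tcpF [ 4.6 -1.4 38.8] shift [ 0.4 14.4 -0.1] rot [-0.37 -0.03 -0.32] forceF [-2.5  0.5  2.8] gw 49.7 q [-0.45  0.75  0.39  1.99 -0.57  0.51  0.64]
```

View pics/w7.png

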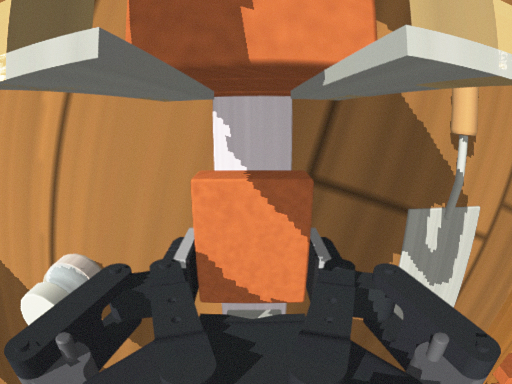

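The blank is gripped (rear edge at row 172, front at row 302) with about 18 mm to go. I approach in steps.

Emit:
arm_command(targets=[[0, 4, 0, 0, 0, 0], [0, 4, 0, 0, 0, 0], [0, 3, 0, 0, 0, 0], [0, 1, 0, 0, 0, 0], [0, 0, 0, 0, 0, 0]])

```text
clock: 13.35
position: [0.5365, 0.026, 0.0388]
tool_rot: [-3.134, -0.001, 0.293]
force: [0.0, 2.0, 3.3]
grip_width: 0.0497
```

```bash
python3 - <<'E'
from h import *
delta((.023,-.001,.0388),0,1)
f=grab('scene');X=tof(cloud(f));c=f['color'].astype(int)
def st(name,m):
    q=X[m]*1e3; print(name,m.sum(),np.round(np.percentile(q,[2,50,98],0),1).tolist() if len(q) else '')
red=(c[...,0]>c[...,2]*2)
R=(abs(X[...,1])<.045)
st('blank top',R&(X[...,0]>-.06)&(X[...,0]<.06)&(X[...,2]>.046)&(X[...,2]<.056)&red)
st('front',R&(X[...,0]>-.0)&(X[...,0]<.06)&(X[...,2]>.033)&(X[...,2]<.046)&red)
st('face',R&(abs(X[...,0]-.04)<.02)&(X[...,2]>.046)&(X[...,2]<.06)&~red)
E
```

```text
t 13.35 tcpF [17.1 -1.3 38.8] shift [ 0.4  5.9 -0. ] rot [-0.41 -0.03 -0.3 ] forceF [-1.9  0.6  3.3] gw 49.7 q [-0.43  0.75  0.39  1.98 -0.57  0.52  0.66]
blank top 197 [[-9.6, -26.7, 47.0], [21.9, -6.8, 49.4], [38.2, 22.6, 51.8]]
front 23 [[25.8, -38.4, 34.3], [36.7, 19.1, 40.0], [39.1, 23.5, 45.1]]
face 114 [[20.7, -38.8, 46.3], [36.8, 1.0, 50.9], [49.6, 36.6, 59.1]]
```

Emit:
arm_command(targets=[[0, 1.5, 0, 0, 0, 0], [0, 1.5, 0, 0, 0, 0], [0, 1, 0, 0, 0, 0]])

```text
clock: 13.7
position: [0.5376, 0.0225, 0.0388]
tool_rot: [-3.134, -0.0, 0.294]
force: [-0.8, 3.4, 3.0]
grip_width: 0.0495
```

Emit:
arm_command(targets=[[0, 1, 0, 0, 0, 0]])

```text
clock: 13.8
position: [0.538, 0.0216, 0.0388]
tool_rot: [-3.134, -0.0, 0.294]
force: [-1.2, 3.8, 4.1]
grip_width: 0.0498
```

Emit:
arm_command(targets=[[0, 1, 0, 0, 0, 0]])

```text
clock: 13.9
position: [0.538, 0.0214, 0.0388]
tool_rot: [-3.133, -0.0, 0.295]
force: [-5.2, 12.6, 8.1]
grip_width: 0.0501
```

Contact: the force jumped to about 13 N. I hold briefly, then open.

Emit:
arm_command(targets=[[0, 0.3, 0, 0, 0, 0]])

```text
clock: 14.0
position: [0.538, 0.0215, 0.0388]
tool_rot: [-3.132, 0.0, 0.295]
force: [-1.2, 3.2, 4.0]
grip_width: 0.0499
```

Emit:
arm_command(targets=[[0, 0, 0, 0, 0, 0], [0, 0, 0, 0, 0, 0], [0, 0, 0, 0, 0, 0], [0, 0, 0, 0, 0, 0], [0, 0, 0, 0, 0, 0]], grip=85)

```text
clock: 14.5
position: [0.538, 0.0199, 0.0385]
tool_rot: [-3.134, 0.0, 0.294]
force: [-0.3, -0.6, -0.1]
grip_width: 0.0727
```

Emit:
arm_command(targets=[[0, 0, -15, 0, 0, 0], [0, 0, -40, 0, 0, 0], [0, 0, -45, 0, 0, 0], [0, 0, -45, 0, 0, 0], [-45, 0, 0, 0, 0, 0], [-45, 0, 0, 0, 0, 0], [0, 0, 0, 0, 0, 0]])

```text
clock: 15.2
position: [0.4496, -0.0091, 0.1945]
tool_rot: [-3.133, -0.002, 0.291]
force: [1.2, 0.2, -0.3]
grip_width: 0.0726
```

```bash
python3 - <<'E'
from h import *
delta((.023,-.001,.0388),0,1)
for n in('scene','top'):
    f=grab(n);X=tof(cloud(f));c=f['color'].astype(int)
    def st(name,m):
        q=X[m]*1e3; print(n,name,m.sum(),np.round(np.percentile(q,[2,50,98],0),1).tolist() if len(q) else '')
    red=(c[...,0]>c[...,2]*2)
    R=(abs(X[...,1])<.045)
    b=R&(X[...,0]>-.06)&(X[...,0]<.06)&(X[...,2]>.046)&(X[...,2]<.056)&red
    st('blank top',b)
    if b.sum()>20: print(cv2.minAreaRect((X[b][:,:2]*1e3).astype(np.float32)))
    st('face',R&(abs(X[...,0]-.04)<.02)&(X[...,2]>.046)&(X[...,2]<.06)&~red)
    st('roller',(X[...,0]>.1)&(X[...,0]<.16)&(X[...,1]>.045)&(X[...,1]<.08)&(X[...,2]>.025)&(X[...,2]<.09))
    st('stacktop',R&(abs(X[...,0]+.1)<.02)&(abs(X[...,1])<.015)&(X[...,2]>.09))
    if n=='scene': cv2.imwrite('pics/s3.png',cv2.resize(f['color'][110:260,160:340,::-1],None,fx=4,fy=4,interpolation=cv2.INTER_CUBIC))
E
```

```text
t 15.20 tcpF [ 25.1 -94.8 194.5] shift [ 93.5  -1.4 155.9] rot [-0.49 -0.11 -0.41] forceF [ 0.2  1.2 -0.3] gw 72.6 q [-0.6   0.39  0.63  2.12 -0.35  0.73  0.55]
scene blank top 337 [[-15.2, -25.6, 46.9], [12.4, 0.3, 49.4], [40.4, 23.1, 51.6]]
((12.236297607421875, -2.316854476928711), (51.77782440185547, 60.6362190246582), 89.77369689941406)
scene face 66 [[36.6, -18.7, 46.4], [46.5, -0.4, 50.6], [49.9, 14.0, 54.5]]
scene roller 86 [[120.5, 45.9, 34.7], [132.2, 60.6, 43.0], [140.3, 65.9, 46.9]]
scene stacktop 30 [[-117.3, -14.6, 108.3], [-97.7, -10.4, 110.2], [-80.4, -3.0, 111.7]]
top blank top 0 
top face 0 
top roller 53 [[119.7, 46.5, 39.6], [128.6, 58.0, 43.8], [138.9, 66.8, 47.4]]
top stacktop 214 [[-118.9, -14.1, 106.6], [-99.9, -0.0, 109.7], [-80.8, 14.5, 112.6]]
```

View pics/s3.png

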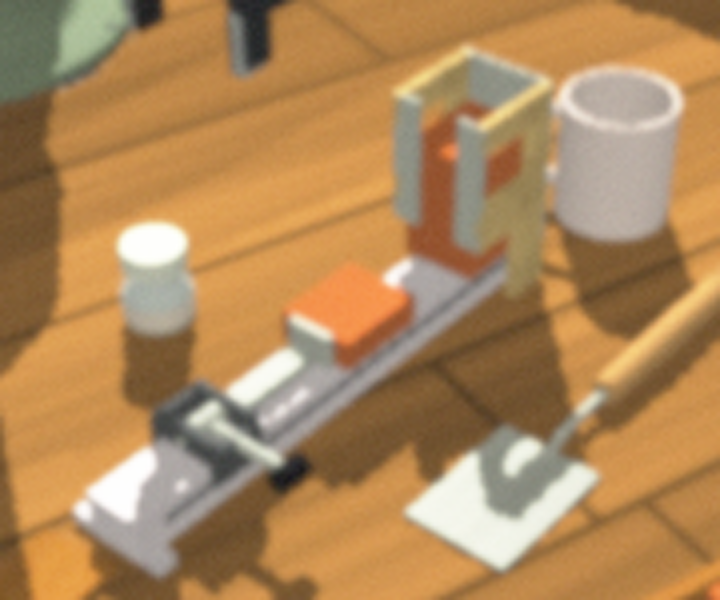

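The scene view shows the blank flat and square against the stop at (340,315), the lever flat with its grip bar at (288,472), and four blanks left in the magazine. I hand in.

```bash
python3 -c "
from h import *
print(bot.job_done())"
```

```text
the job is handed in; nothing more can be done
None
```

The job is handed in at about 15 s on the robot clock. The cam lever is folded flat, the bottom blank has been drawn out and rests against the stop, and the hand has backed away. `job_done()` gives no verdict.

**What I did:**
- **Lever:** I pushed it over with the closed fingers and then pressed it down. My first press came down on the far side of the roller, so I lifted and repeated it.
- **Blank:** I drew it out by its sides with the hand leaning 35°. I released it, stood the hand upright and regripped it. I then brought it up in small steps until the wrist felt about 13 N.

**Last checks (feeder frame):**

| Item | Measured |
|---|---|
| Lever grip bar | y ≈ 60 mm, top at z ≈ 47 mm, so flat |
| Stop | Did not move within measurement accuracy (about 2 mm) |
| Blank centre | x ≈ 12 mm, y ≈ −2 mm, top at z ≈ 49.5 mm |
| Blank squareness | Within about 0.3° |
| Blank centre to stop face | About 31 mm (30 mm is touching, 33 mm the limit) |
| Stack top | z ≈ 110 mm, 20 mm lower than at the start |

- **Closest to a limit:** pressing the lever down at its end stop briefly put about 96 N on the wrist (limit 120 N). The force came through the closed fingertips; the 40 N limit covers the arm and gripper body.
- **Not confirmed from above:** the final top view gave no reading of the blank or the stop face, so their final positions rest on the scene camera alone.
- **Bystanders:** I did not re-measure them. The jar, mug and spatula look in place in the last picture; the rib was outside it.

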